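Lock the gap-setting nuts of a pouch sealer

ROBOT

A 6-joint arm with a two-finger parallel gripper is mounted at the origin on the work surface. World frame = base frame: x ahead of the robot, y to its left, z up, the work surface at z = 0. Lengths are in m, angles in rad, forces in N, time in s.
With the tool pointing down it reaches from about 0.425 to 0.95 m from the base axis. Payload 3.5 kg.
Tool frame: the origin (TCP) lies at the very end of the fingers, on their centre line; the grasp point (between the pads) lies 19 mm behind it (ctrl.grip_point_offset is the distance from the TCP to the grasp point, in m); z points along the fingers, y is the line along which they close (so a half turn about z gives the same grasp; the last joint's range is limited). The gripper opens to 85 mm and grips with 20 to 120 N. Pads are 22 mm wide; open, the fingers measure 114 mm over their backs; the gripper's body (76 mm by 85 mm) begins 54 mm behind the grasp point. The pads swing forward as they close: fully open they stand 13 mm farther back than shut.
Start: joints at [-1.308, 0.286, 1.577, -0, 1.279, -0.15], TCP at [0.271, -0.618, 0.231] pointing down, gripper open.
Joint ranges: [-2.77, 2.77], [-0.9, 2.22], [0.21, 2.48], [-1.53, 4.67], [0.24, 2.81], [-2.84, 2.84]. Speed limits (rad/s): [2.79, 2.79, 3.14, 3.14, 3.14, 3.14].

INTERFACE

Orientations are given as a unit quaternion [x, y, z, w].
In Python, from plant import ctrl gives the robot as it stands. The module is installed in compiled form; this text tells all that it offers.
- The arm moves only by the shell command python3 -m pendant 'ROWS' [OPENING] [FORCE]. ROWS is JSON, a list of rows, each an object of numbers: "dx", "dy", "dz": the shift along the tool's x, y, z in cm; "twist": the turn about the tool's z in degrees. A call has 1 to 10 rows; each row is the pose to reach, as a shift and turn from the pose commanded when the call began, along the tool's axes at that moment; what a row does not reach only later rows make up. A row lasts 1/8 s, in which the tool goes at most 62.5 mm and 10.7 degrees, less where a joint would pass 70% of its speed; a pose out of reach is approached as far as the arm can. A call with a gripper value outside its range is refused whole. OPENING is the opening in per cent of the stroke, from 0 (shut) to 100 (fully open), set as the call begins (- or left out, the last holds). The fingers move at their own pace and stop on an object; FORCE is the grip in N (left out, the last holds). Time passes only in rows, so rows that repeat a pose let the fingers close. It gives the time, the measured TCP pose, the force, the opening and the grip force at its end, in the units of the state.
- ctrl.get_state(): the state, without advancing time (a new reading comes with each control period).
- ctrl.read_camera(name): name is "scene" or "side" or "wrist"; returns a dict with "img" (400x640x3 uint8, red, green, blue), "depth" (400x640 float32, m along the optical axis (not along the pixel's ray), 0 where there is no reading), "camera_matrix" (3x3 intrinsics, pixels), "distortion" ([k1, k2, p1, p2, k3] as OpenCV has them; the pictures are not rectified), "xyz" and "rotation" of the camera in the world; the wrist camera has in their place "tool_from_camera" (4x4, takes a point from camera to tool coordinates, whose origin is the TCP and whose axes are the flange's). Camera axes: x right, y up, looking along -z (the intrinsics and any distortion apply to the point x, -y, -z); pixel columns grow to the right and rows downward; lengths in m; the calibration is good to about 2 mm. A picture is of the moment at which its call begins: read the wrist's pose just before it.
- ctrl.sign_off(): hands the job in; it is judged then, once.
The state is a dict: "time": time; "qpos": joint angles; "dq": joint speeds; "joint_efforts": joint torques, N m; "eef_pos": TCP position; "tcp_rot": TCP orientation; "contact_force": force on the tool from outside, world axes, zero at the start; "wrist_torque": the same for the moment, N m; "opening": opening from 0.0 (shut) to 1.0 (fully open); "finger_force": force on a finger pad.
Only numpy, scipy, OpenCV 4.12 (cv2) and the standard library are available. Lean on these libraries where they do the work, as an engineer would, in place of code of your own. Each camera call takes 0.05 s, during which the arm holds its last target. There are 200 camera calls.

TASK

On the pouch sealer, lock the loose pair of nuts on the bar: slide the jaw of the large flat spanner fully onto the lower nut, lying flat on the bar with its handle on the near side of the other nut pair so that it braces there, then turn the upper nut alone clockwise until it seats against the lower one and about 30 degrees more, without over-tightening. The lower nut is already set and must stay where it is, and the spanner must never be forced. Once locked, draw the spanner off, lay it flat back in the steel tray and let go, leaving everything else where it stands.

Things in the scene. Friction and masses are not known exactly. Their poses are not given: they have to be found in the camera images.
- sealer: Bench pouch sealer, fixed: white housing 240 x 340 x 75 mm; above it along y a flat aluminium bar on two upright 16 mm studs. Origin: middle of the housing's underside, z up, front (knob) towards -x. Studs at x = 0, y = -80 mm (loose nut pair, right seen from the robot) and y = +80 mm (locked pair). Right end: lever at y = -190 mm, 145 mm high. Paper roll behind at x 138 to 232 mm, 107 mm high.
- bar_top (a point): Middle of the bar's flat top (125 mm above the sealer's origin), axes as the sealer's. The bar is 70 mm wide (x) and 310 mm long (y), clear but for the two studs with their nuts; the studs, the highest parts of the sealer, rise 36 mm above it.
- low_nut_mid (a point): Centre of the loose pair's lower nut: steel hexagon, 24 mm across flats, 16 mm high, standing on the bar (this point 8 mm above it). Its x axis is parallel to two flats and points where the spanner's handle must lie: on the near (-x) side of the other pair, with 1 to 4 degrees of swing before it rests there. Friction 0.08 N m only: it turns with the upper nut once that seats, unless held.
- low_nut_edge (a point): Point on the lower nut 12 mm from the stud axis along the nut's x axis, 8 mm above the bar: shows if the setting has moved (20 degrees move it 4.2 mm).
- jam_nut_mid (a point): Centre of the upper (jam) nut: steel hexagon, 24 mm across flats, 14 mm high, on the same stud 0.5 mm over the lower nut (this point 23.5 mm above the bar); x is parallel to two flats. Tightens clockwise seen from above, no visible travel. Runs free (0.02 N m), seats after 8 to 90 degrees, then takes 0.3 N m plus 0.25 N m per rad. The stud stands 5 mm above it.
- nip (a joint): How far the upper nut has been tightened past the point where it seated on the lower nut, rad: 0 until then, grows only while the lower nut is held, stays when let go; end stop at 1.2.
- other_pair (a point): On the axis of the other (locked) stud, 15 mm above the bar; its two nuts have the same sizes and never turn. Axes as the sealer's.
- spanner_grip (a point): Middle of the large spanner's handle at its balance point, half-way through its 9 mm thickness: flat steel open-ended spanner, about 223 mm long, 0.13 to 0.27 kg. x points along the handle to the jaw, z up as it lies. The handle is 16 mm wide, from 123 mm behind this point to about 50 mm in front. Lies flat in the tray (this point 4.5 mm above its floor).
- spanner_jaw (a point): Centre of the spanner's open jaw, 82 mm along x from spanner_grip: the nut's axis lies here when the spanner is fully on. Gap 25 mm wide for the 24 mm nut, open to +x, flared at the tips; the tips end 18 mm beyond this point, the bottom of the gap lies 14.4 mm behind it; head 47 mm wide.
- tray_floor (a point): Middle of the inner floor (3 mm above the counter) of the shallow steel tray, 240 x 300 mm, walls 14 mm high, long side along its y. Fixed. Both spanners lie in it side by side, 100 mm apart, in either order, jaws towards its -y end.
- small_spanner_mid (a point): Middle of the small spanner (15 mm jaw, 6 mm thick, about 145 mm long), a bystander in the tray.
- spray: Standing white bottle, 64 mm wide, 170 mm high, a bystander; origin at the middle of its foot.
- jar: Standing glass jar, 80 mm wide, 100 mm high, a bystander; origin at the middle of its foot.
- driver: Screwdriver lying on the counter, a bystander.
Not all that is in view belongs to the job. Leave any orange look-alike of the part that bears spanner_grip alone.

How it is judged:
On the way, in this order (a step that is already met when the one before it is completed fails the run):
1. the large spanner lies with its jaw fully on the lower nut (centres within 6 mm, at the nut's height) and flat on the bar (horizontal distance between spanner_jaw and low_nut_mid below 0.006 m and z of spanner_jaw in the frame of low_nut_mid between -0.008 and 0.003 m and angle between spanner_grip's own z axis and vertical below 0.12 rad), for 0.2 s.
2. the upper nut is tightened at least 0.33 rad (19 degrees) past seating while the spanner is on the lower nut (value of joint nip above 0.33 rad and horizontal distance between spanner_jaw and low_nut_mid below 0.009 m), for 0.2 s.
At the end, for the whole second after the job is handed in: The upper nut is tightened 0.33 to 0.72 rad (19 to 41 degrees) past seating, the lower nut is within 20 degrees of where it was set, and the large spanner lies flat, at rest and let go on the floor of the tray (value of joint nip between 0.33 and 0.72 rad and distance of low_nut_edge from where it was at the start of the episode below 0.0042 m and x of spanner_grip in the frame of tray_floor between -0.1 and 0.1 m and y of spanner_grip in the frame of tray_floor between -0.06 and 0.06 m and z of spanner_grip in the frame of tray_floor below 0.009 m and angle between spanner_grip's own z axis and vertical below 0.08 rad and linear speed of spanner below 0.02 m/s); the robot touches nothing.
It fails at once if the lower nut is turned more than 20 degrees from its setting (distance of low_nut_edge from where it was at the start of the episode above 0.0042 m).
It fails at once if the upper nut is over-tightened (more than 0.72 rad, 41 degrees, past seating) (value of joint nip above 0.72 rad).
It fails at once if a bystander (small spanner, bottle, jar, screwdriver) is moved by more than 30 mm (distance of any of small_spanner_mid, spray, jar, driver from where it was at the start of the episode above 0.03 m).
It fails at once if the spanner is forced: its contacts with the sealer and its nuts add up to more than 120 N (contact force between spanner and sealer above 120 N).
It also fails if it takes over 72 s, if anything falls off the work surface, if the arm or the gripper's body presses on something with over 40 N, if the wrist force passes 120 N, or if a joint passes its speed limit or range.

## Working session

There is one attempt and no reset: what is moved stays moved. The work goes in short steps, Python scripts to look and compute and a shell command to move; the robot and the scene stay as the last step left them, time stands still between calls to the robot, and variables do not carry over. Pictures are saved under pics/ and viewed, at most 14 in all, crops included, and the job is handed in when it is done.

```bash
mkdir -p pics
cat > h.py <<'E'
import numpy as np, cv2
from scipy.spatial.transform import Rotation as R
from plant import ctrl
def cam(n):
    s=ctrl.get_state(); c=ctrl.read_camera(n)
    if n=="wrist":
        T=np.eye(4);T[:3,:3]=R.from_quat(s["tcp_rot"]).as_matrix();T[:3,3]=s["eef_pos"]
        M=T@np.array(c["tool_from_camera"]);c["xyz"],c["R"]=M[:3,3],M[:3,:3]
    else:
        r=np.array(c["rotation"]); c["xyz"]=np.array(c["xyz"]); c["R"]=r if r.shape==(3,3) else R.from_quat(r).as_matrix()
    return c
def rays(c,px):
    u=cv2.undistortPoints(np.array(px,float).reshape(-1,1,2),np.array(c["camera_matrix"]),np.array(c["distortion"])).reshape(-1,2)
    return np.c_[u[:,0],-u[:,1],-np.ones(len(u))]@c["R"].T
def onz(c,px,z):
    d=rays(c,px); return c["xyz"]+d*((z-c["xyz"][2])/d[:,2])[:,None]
def cloud(c):
    v,u=np.mgrid[:400,:640]; d=rays(c,np.c_[u.ravel(),v.ravel()])
    return (c["xyz"]+d*c["depth"].ravel()[:,None]).reshape(400,640,3)
def proj(c,P):
    p=(np.array(P)-c["xyz"])@c["R"]; p=p*[1,-1,-1]
    return cv2.projectPoints(p,np.zeros(3),np.zeros(3),np.array(c["camera_matrix"]),np.array(c["distortion"]))[0].reshape(-1,2)
def save(c,n): cv2.imwrite(f"pics/{n}.png",c["img"][:,:,::-1])
E
python3 - <<'E'
from h import *
for n in("scene","side","wrist"):
    c=cam(n);save(c,n+"0");np.savez(f"{n}0.npz",**c);print(n,c["xyz"],c["R"][:,2])
a=cv2.imread("pics/scene0.png");print(ctrl.get_state())
E
```

```text
scene [ 0.94117685 -0.57075586  1.04943257] [ 0.4134532  -0.42977062  0.80271643]
side [-0.37462391  0.82378697  0.90483646] [-0.57346496  0.6184755   0.53723924]
wrist [ 0.33649722 -0.58828562  0.37333906] [0.26049942 0.11133201 0.95903349]
{'time': 0.15, 'qpos': array([-1.30801213e+00,  2.86967439e-01,  1.57785182e+00, -7.05926486e-06,
        1.27861040e+00, -1.49984359e-01]), 'dq': array([-0.00119207, -0.00180705, -0.00579825,  0.00014188, -0.00166419,
        0.00027307]), 'joint_efforts': array([ 1.35104972e-03, -4.06604576e+01, -2.93138784e+01, -7.15104306e-05,
        3.93987255e-03, -5.85596894e-06]), 'eef_pos': array([ 0.27067332, -0.6177881 ,  0.23025542]), 'tcp_rot': array([ 9.78777632e-01,  2.04923167e-01, -5.51496093e-05, -9.16849388e-04]), 'contact_force': array([-0.10622362,  0.19189992, -0.22955535]), 'wrist_torque': array([-0.00325261,  0.01496316, -0.01920913]), 'finger_force': 0.0, 'opening': 0.9975635251053422}
```

View pics/scene0.png

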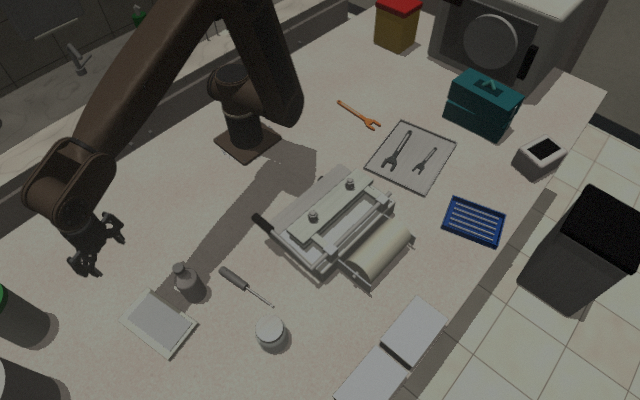

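View pics/side0.png

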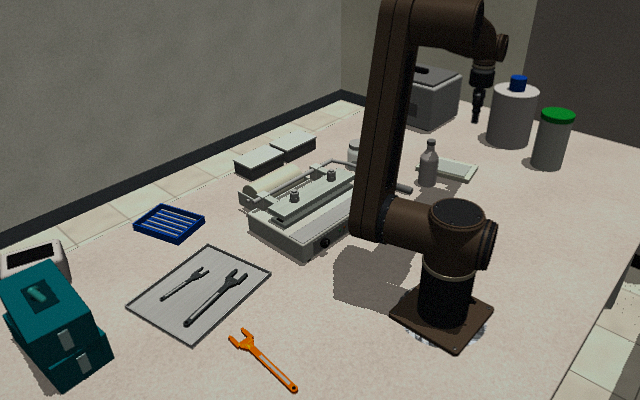

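The scene picture shows the tray around (410,157) with the large spanner at about (397,148), the small one at (425,160), and the sealer studs at (313,216) (loose pair) and (350,183). The side picture agrees: large spanner (215,297), small one (185,283), studs (294,197) and (331,176).

Run:
```python
from h import *
for n,pts in(("scene",dict(loose=(313,215),other=(350,182),jaw=(388,162),tail=(406,134),tA=(402,121),tB=(457,150),tC=(416,193),tD=(364,162),spray=(190,285),jar=(270,335))),("side",dict(loose=(331,175),other=(294,196),jaw=(237,278),tail=(188,323),tA=(193,346),tB=(125,307),tC=(209,245),tD=(271,272)))):
    c=np.load(n+"0.npz"); P=cloud(c)
    for k,(u,v) in pts.items():
        z=.16 if k in("loose","other") else .01
        print(n,k,P[v,u].round(3),onz(c,[(u,v)],z)[0].round(3))
```

```text
scene loose [ 0.508 -0.157  0.157] [ 0.509 -0.159  0.16 ]
scene other [0.507 0.003 0.155] [ 0.509 -0.     0.16 ]
scene jaw [0.477 0.26  0.008] [0.478 0.259 0.01 ]
scene tail [0.446 0.415 0.016] [0.443 0.421 0.01 ]
scene tA [0.388 0.473 0.007] [0.389 0.47  0.01 ]
scene tB [ 0.629  0.493 -0.003] [0.633 0.48  0.01 ]
scene tC [ 0.63   0.218 -0.001] [0.633 0.21  0.01 ]
scene tD [ 0.409  0.209 -0.001] [0.414 0.201 0.01 ]
scene spray [ 0.393 -0.516  0.103] [ 0.339 -0.51   0.01 ]
scene jar [ 0.645 -0.459  0.098] [ 0.618 -0.449  0.01 ]
side loose [ 0.489 -0.143  0.147] [ 0.474 -0.126  0.16 ]
side other [0.49  0.016 0.146] [0.475 0.03  0.16 ]
side jaw [0.476 0.257 0.005] [0.472 0.26  0.01 ]
side tail [0.434 0.443 0.011] [0.436 0.442 0.01 ]
side tA [0.373 0.473 0.004] [0.368 0.475 0.01 ]
side tB [0.603 0.517 0.008] [0.601 0.518 0.01 ]
side tC [0.647 0.223 0.009] [0.646 0.224 0.01 ]
side tD [0.419 0.184 0.011] [0.42  0.183 0.01 ]
```

```bash
python3 -m pendant '[{"dz":-6},{"dz":-12,"dx":3,"dy":-3,"twist":-8},{"dz":-17,"dx":7,"dy":-7,"twist":-16},{"dz":-17,"dx":11,"dy":-11,"twist":-24},{"dz":-17,"dx":15,"dy":-15,"twist":-32},{"dz":-17,"dx":19,"dy":-19,"twist":-40},{"dz":-17,"dx":23,"dy":-23,"twist":-48},{"dz":-17,"dx":27,"dy":-27,"twist":-56},{"dz":-17,"dx":31,"dy":-31,"twist":-64},{"dz":-17,"dx":35,"dy":-35,"twist":-72}]'
python3 - <<'E'
from plant import ctrl
from scipy.spatial.transform import Rotation as R
s=ctrl.get_state();print(R.from_quat(s["tcp_rot"]).as_matrix().round(3),s["eef_pos"],s["qpos"])
E
```

```text
[[ 0.916  0.401 -0.   ]
 [ 0.401 -0.916  0.002]
 [ 0.    -0.002 -1.   ]] [ 0.27067332 -0.6177881   0.23025542] [-1.30801213e+00  2.86967439e-01  1.57785182e+00 -7.05926486e-06
  1.27861040e+00 -1.49984359e-01]$[0]: bad value
```

```bash
python3 -m pendant '[{"dx":0,"dy":0,"dz":-6,"twist":0},{"dz":-12,"dx":3,"dy":-3,"twist":-8},{"dz":-17,"dx":7,"dy":-7,"twist":-16},{"dz":-17,"dx":11,"dy":-11,"twist":-24},{"dz":-17,"dx":15,"dy":-15,"twist":-32},{"dz":-17,"dx":19,"dy":-19,"twist":-40},{"dz":-17,"dx":23,"dy":-23,"twist":-48},{"dz":-17,"dx":27,"dy":-27,"twist":-56},{"dz":-17,"dx":31,"dy":-31,"twist":-64},{"dz":-17,"dx":35,"dy":-35,"twist":-72}]'
python3 - <<'E'
from plant import ctrl
from scipy.spatial.transform import Rotation as R
s=ctrl.get_state();print(R.from_quat(s["tcp_rot"]).as_matrix().round(3),s["eef_pos"],s["qpos"])
E
```

```text
time: 1.4
eef_pos: [0.4512, -0.1554, 0.4011]
tcp_rot: [0.67, 0.743, 0.0, 0.0]
contact_force: [0.6, -0.6, -0.2]
opening: 0.999
finger_force: 0.0
[[-0.103  0.995  0.   ]
 [ 0.995  0.103 -0.   ]
 [-0.     0.    -1.   ]] [ 0.45120036 -0.15540169  0.40113968] [-5.44780948e-01 -2.41953414e-01  1.81162580e+00  8.03684606e-05
  1.57176488e+00 -6.47733741e-01]
```

```bash
python3 -m pendant '[{"dx":5,"dy":2,"dz":2,"twist":-2},{"dx":9,"dy":4,"dz":4,"twist":-4},{"dx":13,"dy":6,"dz":6,"twist":-6},{"dx":13,"dy":6,"dz":6,"twist":-6},{"dx":13,"dy":6,"dz":6,"twist":-6}]'
python3 - <<'E'
from h import *
c=cam("wrist");save(c,"w1");np.savez("w1.npz",**c);print(c["xyz"],c["R"][:,2])
E
```

```text
time: 2.02
eef_pos: [0.4979, -0.0222, 0.3415]
tcp_rot: [0.632, 0.775, -0.0, 0.0]
contact_force: [-0.6, 0.3, -0.3]
opening: 0.999
finger_force: 0.0
[0.48324702 0.04916626 0.48468346] [-0.05613025  0.27717828  0.95917756]
```

View pics/w1.png

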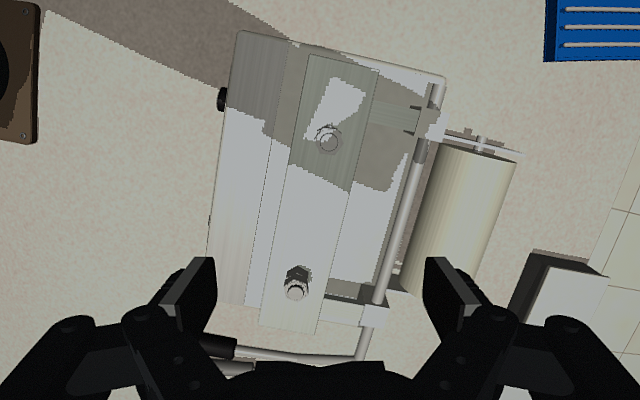

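The wrist picture shows the bar with the other pair at (329,139) and the loose pair at (295,290). Going closer to the loose pair.

```bash
python3 -m pendant '[{"dx":-5,"dy":-1,"dz":2,"twist":0},{"dx":-10,"dy":-1,"dz":5,"twist":0},{"dx":-12,"dy":-1,"dz":7,"twist":0},{"dx":-12,"dy":-1,"dz":7,"twist":0}]'
python3 - <<'E'
from h import *
c=cam("wrist");np.savez("w2.npz",**c);a=c["img"][:,:,::-1]
d=np.load("w1.npz")
p=proj(c,[[.507,-.155,.15]])[0].astype(int);q=proj(d,[[.507,.003,.15]])[0].astype(int);r=proj(d,[[.507,-.155,.15]])[0].astype(int);print(p,q,r,d["camera_matrix"])
def cr(im,p,h,z):
    x,y=np.clip(p[0]-h,0,640-2*h),np.clip(p[1]-h,0,400-2*h);print(x,y);return cv2.resize(im[y:y+2*h,x:x+2*h],(z,z),interpolation=cv2.INTER_CUBIC)
b=d["img"][:,:,::-1]
cv2.imwrite("pics/w2c.png",np.hstack([cr(a,p,60,480),np.vstack([cr(b,q,30,240),cr(b,r,30,240)])]))
# cloud high points -> stud axes
for cc in (c,d):
    P=cloud(cc);m=(P[...,2]>.145)&(P[...,2]<.175)&(abs(P[...,0]-.507)<.04)
    for lo,hi in((-.2,-.1),(-.05,.05)):
        k=P[m&(P[...,1]>lo)&(P[...,1]<hi)]
        if len(k): t=k[k[:,2]>np.percentile(k[:,2],90)-.003];print(len(k),t.mean(0).round(4),(t.min(0)+t.max(0))/2,k[:,2].max())
    m=(abs(P[...,2]-.125)<.004)&(abs(P[...,0]-.507)<.06);print("bar",np.median(P[m][:,2]))
E
```

```text
time: 2.58
eef_pos: [0.5113, -0.1437, 0.27]
tcp_rot: [0.634, 0.774, -0.0, -0.002]
contact_force: [-0.6, -0.1, 1.2]
opening: 1.001
finger_force: 0.0
[311 204] [334 148] [302 292] [[354.4323714    0.         319.38680546]
 [  0.         354.4323714  197.65454657]
 [  0.           0.           1.        ]]
251 144
304 118
272 262
943 [ 0.4985 -0.1504  0.1615] [ 0.49855508 -0.15085166  0.1611205 ] 0.16318424315526386
bar 0.12558798188527143
509 [ 0.4984 -0.1501  0.1614] [ 0.49844969 -0.15068016  0.16114801] 0.1632294342043829
612 [0.4996 0.0095 0.1616] [0.49968205 0.00944033 0.16153881] 0.16362459114411554
bar 0.1255466225924069
```

View pics/w2c.png

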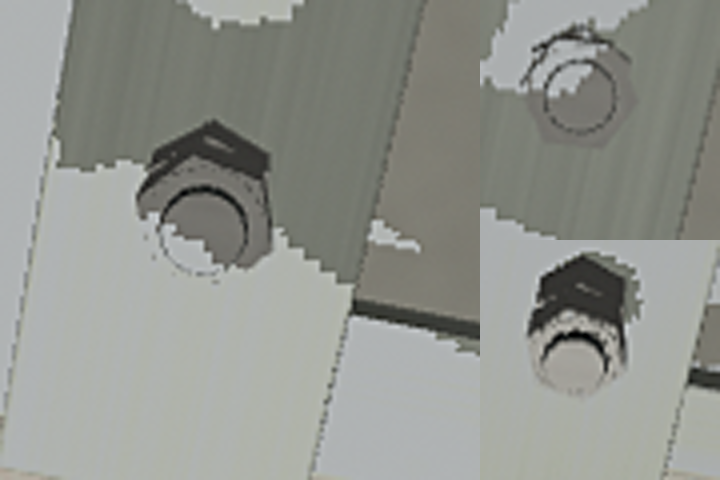

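The crop shows the lower nut with a corner towards +y at crop (212,122), the jam nut rotated relative to it, stud top centre near (203,230); other pair hex seen upper right.

Run:
```python
from h import *
from scipy.optimize import minimize_scalar
L=np.array([.4985,-.1506]);O=np.array([.4996,.0096])
def hexr(ph,p0): # radius of hexagon with flat normals at p0+60k, apothem 12
    a=(ph-p0+np.pi/6)%(np.pi/3)-np.pi/6; return .012/np.cos(a)
for f in("w1","w2"):
    c=np.load(f+".npz");P=cloud(c).reshape(-1,3)
    for nm,C in(("loose",L),("other",O)):
        for lab,lo,hi in(("low",.127,.140),("jam side",.1435,.153),("top",.1535,.158)):
            q=P[(P[:,2]>lo)&(P[:,2]<hi)][:,:2]-C; r=np.hypot(*q.T)
            q=q[(r<.017)&(r>.0095)];r=np.hypot(*q.T);ph=np.arctan2(q[:,1],q[:,0])
            if len(q)<20: print(f,nm,lab,len(q));continue
            if lab=="top":
                g=np.radians(np.arange(0,60,1)); 
                cost=[np.sum(np.maximum(0,r-hexr(ph,x)))for x in g]
            else:
                g=np.radians(np.arange(0,60,1)); cost=[np.mean(np.minimum(abs(r-hexr(ph,x)),.003)) for x in g]
            i=np.argmin(cost);print(f,nm,lab,len(q),"flat normal deg",i,"cost",cost[i],"phi range",np.degrees(np.percentile(ph,[5,95])).round(), "r",np.percentile(r,[5,50,95]).round(4))
# bar edges in w1
c=np.load("w1.npz");P=cloud(c).reshape(-1,3);b=P[(abs(P[:,2]-.1255)<.003)&(abs(P[:,0]-.5)<.05)&(abs(P[:,1]+.07)<.15)]
for y in np.arange(-.18,.07,.04):
    k=b[abs(b[:,1]-y)<.004];
    if len(k)>9: print("bar y",y.round(2),np.percentile(k[:,0],[1,99]).round(4),np.median(k[:,2]).round(4))
```

```text
w1 loose low 129 flat normal deg 8 cost 0.0005638096336298276 phi range [ 41. 156.] r [0.0114 0.0123 0.0152]
w1 loose jam side 103 flat normal deg 20 cost 0.0003872877269769496 phi range [ 15. 165.] r [0.0113 0.0122 0.0136]
w1 loose top 166 flat normal deg 19 cost 0.0013685483136916046 phi range [-158.  166.] r [0.0099 0.0115 0.0131]
w1 other low 30 flat normal deg 7 cost 0.0012206557542188748 phi range [-167.  153.] r [0.0122 0.0133 0.0169]
w1 other jam side 21 flat normal deg 36 cost 0.00014761933003174906 phi range [ 65. 164.] r [0.0118 0.0125 0.0136]
w1 other top 259 flat normal deg 35 cost 0.0014405968718372523 phi range [-167.  160.] r [0.0097 0.0112 0.013 ]
w2 loose low 110 flat normal deg 9 cost 0.00029409611778893733 phi range [ 38. 155.] r [0.0118 0.0124 0.0138]
w2 loose jam side 90 flat normal deg 20 cost 0.00017411003546140456 phi range [ 27. 159.] r [0.0118 0.0124 0.0135]
w2 loose top 375 flat normal deg 20 cost 0.00218380206458761 phi range [-157.  166.] r [0.0097 0.0113 0.0131]
w2 other low 45 flat normal deg 6 cost 0.0008071158936058295 phi range [-100.  -57.] r [0.0126 0.0136 0.0153]
w2 other jam side 0
w2 other top 0
bar y -0.18 [0.4636 0.5416] 0.1254
bar y -0.14 [0.4641 0.5328] 0.1257
bar y -0.1 [0.4648 0.5328] 0.1256
bar y -0.06 [0.4648 0.5332] 0.1255
bar y -0.02 [0.4651 0.5338] 0.1256
bar y 0.02 [0.4654 0.5341] 0.1256
bar y 0.06 [0.4656 0.5338] 0.1256
```

```bash
python3 -m pendant '[{"dx":5,"dy":0,"dz":0,"twist":0},{"dx":11,"dy":1,"dz":0,"twist":0},{"dx":17,"dy":1.5,"dz":0,"twist":0},{"dx":23,"dy":2,"dz":0,"twist":0},{"dx":29,"dy":2.5,"dz":0,"twist":0},{"dx":35,"dy":3,"dz":0,"twist":0},{"dx":41,"dy":3.5,"dz":0,"twist":0},{"dx":47,"dy":4,"dz":0,"twist":0},{"dx":48.5,"dy":4,"dz":0,"twist":0},{"dx":48.5,"dy":4,"dz":0,"twist":0}]'
python3 - <<'E'
from h import *
c=cam("wrist");np.savez("w3.npz",**c);save(c,"w3")
E
```

```text
time: 3.88
eef_pos: [0.4533, 0.3424, 0.2727]
tcp_rot: [0.631, 0.776, 0.001, 0.001]
contact_force: [0.5, 0.0, -0.4]
opening: 0.999
finger_force: 0.0
```

View pics/w3.png

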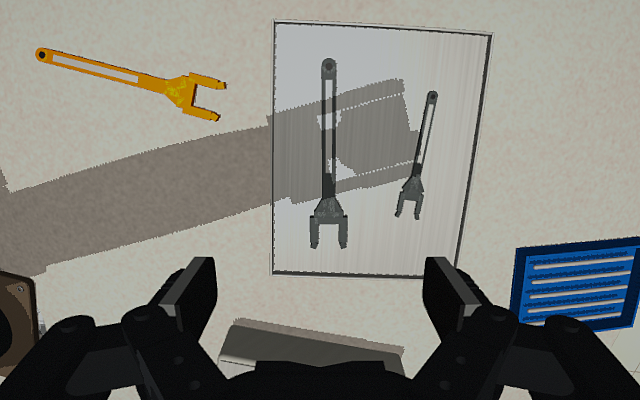

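The picture shows the large spanner from tail (329,63) to jaw tips (314,247)/(343,247), the small one at (418,155), and the orange look-alike at the upper left.

Run:
```python
from h import *
c=np.load("w3.npz");P=cloud(c)
fl=P[230:265,360:430].reshape(-1,3);print("floor z",np.median(fl[:,2]),fl[:,2].std())
print("pix plane",onz(c,[(329,59),(314,247),(343,247),(328.5,216)],.012).round(4))
S=P[50:252,300:358].reshape(-1,3);m=S[:,2]>np.median(fl[:,2])+.005;S=S[m];print(len(S),np.median(S[:,2]))
a=S[:,:2];d=np.array([.04,-.18]);d/=np.hypot(*d)
for _ in range(4):
    t=a@d;h=(t>t.min()+.012)&(t<t.min()+.155);k=a[h]
    v=cv2.fitLine(k.astype(np.float32),cv2.DIST_HUBER,0,1e-5,1e-5).ravel();d=v[:2]*np.sign(v[:2]@d)
n=np.array([-d[1],d[0]]);t=a@d;o=np.median((k-v[2:])@n)
w=(k-v[2:])@n;print("w",np.percentile(w,[1,99]),"dir yaw",np.degrees(np.arctan2(d[1],d[0])),"len",t.min(),t.max(),np.ptp(t))
base=v[2:]-d*(v[2:]@d)
mid=np.mean(np.percentile(w,[1,99]))
hm=t>t.max()-.035;print("head w",np.percentile((a[hm]-v[2:])@n,[1,99]))
for s in(t.min()+.123,t.max()-.100): print("grip",base+d*s+n*mid)
```

```text
floor z 0.0035429454109414116 0.041981446425411885
pix plane [[0.4412 0.4519 0.012 ]
 [0.4694 0.2335 0.012 ]
 [0.5047 0.2408 0.012 ]
 [0.4784 0.277  0.012 ]]
3123 0.012559832290116368
w [-0.00977711  0.00780712] dir yaw -77.39977863389808 len -0.3458327723961855 -0.12323887110330646 0.22259390129287904
head w [-0.02334911  0.02209568]
grip [0.46538775 0.33236032]
grip [0.46529917 0.33275663]
```

```bash
python3 -m pendant '[{"dx":-0.6,"dy":0.5,"dz":5,"twist":-0.4},{"dx":-1.2,"dy":1,"dz":11,"twist":-0.8},{"dx":-1.2,"dy":1,"dz":17,"twist":-0.8},{"dx":-1.2,"dy":1,"dz":22,"twist":-0.8},{"dx":-1.2,"dy":1,"dz":25,"twist":-0.8},{"dx":-1.2,"dy":1,"dz":26,"twist":-0.8},{"dx":-1.2,"dy":1,"dz":26.5,"twist":-0.8},{"dx":-1.2,"dy":1,"dz":26.8,"twist":-0.8},{"dx":-1.2,"dy":1,"dz":26.8,"twist":-0.8}]' 50 60
python3 - <<'E'
from h import *
c=cam("wrist");save(c,"w4");s=ctrl.get_state();print(s["eef_pos"],s["contact_force"])
E
```

```text
time: 5.05
eef_pos: [0.4666, 0.3321, 0.0045]
tcp_rot: [0.626, 0.78, 0.001, 0.0]
contact_force: [-0.1, 0.6, 0.1]
opening: 0.5
finger_force: 0.0
[0.46650549 0.3321725  0.00445475] [ 0.47452889 -0.41786933  0.36987898]
```

View pics/w4.png

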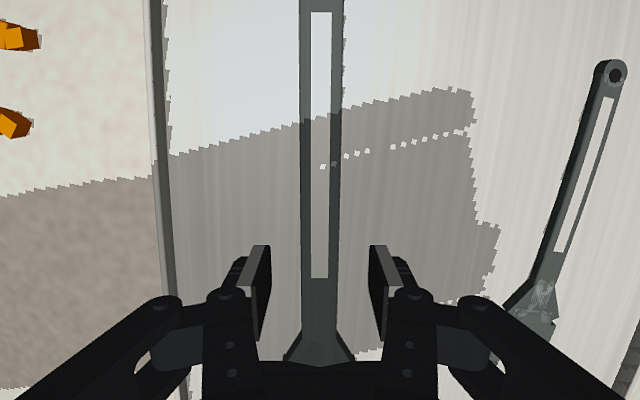

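The handle runs centrally between the pads (around pixel (320,290)), so closing.

```bash
python3 -m pendant '[{"dx":0,"dy":0,"dz":0,"twist":0},{"dx":0,"dy":0,"dz":0,"twist":0},{"dx":0,"dy":0,"dz":0,"twist":0},{"dx":0,"dy":0,"dz":0,"twist":0},{"dx":0,"dy":0,"dz":-0.5,"twist":0},{"dx":0,"dy":0,"dz":-3,"twist":0},{"dx":0,"dy":0,"dz":-7,"twist":0},{"dx":0,"dy":0,"dz":-7,"twist":0}]' 0 100
python3 - <<'E'
from h import *
c=cam("wrist");save(c,"w5");np.savez("w5.npz",**c);s=ctrl.get_state();print(s["eef_pos"],s["contact_force"])
P=cloud(c);T=np.eye(4);T[:3,:3]=R.from_quat(s["tcp_rot"]).as_matrix();T[:3,3]=s["eef_pos"]
q=(P-T[:3,3])@T[:3,:3]   # tool coordinates
m=(c["depth"]>0)&(abs(q[...,1])<.03)&(abs(q[...,2])<.015)&(q[...,0]>.018)
k=q[m];print(len(k))
for x in np.arange(.02,.13,.01):
    b=k[abs(k[:,0]-x)<.005]
    if len(b)>5: print(x.round(3),np.percentile(b[:,1],[2,98]).round(4),np.median(b[:,2]).round(4))
print("tail",k[:,0].max())
E
```

```text
time: 6.1
eef_pos: [0.4681, 0.333, 0.0765]
tcp_rot: [0.626, 0.78, 0.003, 0.002]
contact_force: [0.5, -0.4, -0.7]
opening: 0.146
finger_force: 98.2
[0.46650897 0.33215799 0.07430289] [-0.91108265  0.04768134 -1.00348485]
9929
0.02 [-0.0058  0.0096] -0.0106
0.03 [-0.0061  0.0094] -0.0105
0.04 [-0.0059  0.0094] -0.0106
0.05 [-0.0058  0.0095] -0.0107
0.06 [-0.006   0.0095] -0.0106
0.07 [-0.0059  0.0096] -0.0107
0.08 [-0.0058  0.0096] -0.0106
0.09 [-0.006   0.0094] -0.0107
0.1 [-0.0059  0.0095] -0.0107
0.11 [-0.0058  0.0096] -0.0104
tail 0.10583884812975618
```

```bash
python3 -m pendant '[{"dx":0,"dy":0,"dz":-6,"twist":0},{"dx":-3,"dy":-0.5,"dz":-11,"twist":0},{"dx":-8,"dy":-1.5,"dz":-14,"twist":1},{"dx":-13,"dy":-2.4,"dz":-15,"twist":2},{"dx":-18,"dy":-3.3,"dz":-15,"twist":3},{"dx":-23,"dy":-4.2,"dz":-15,"twist":4},{"dx":-28,"dy":-5,"dz":-15,"twist":4},{"dx":-33,"dy":-6,"dz":-15,"twist":4},{"dx":-35,"dy":-6.5,"dz":-15,"twist":4},{"dx":-35,"dy":-6.5,"dz":-15,"twist":4}]'
cat > t.py <<'E'
from h import *
import sys
def to(x,y,z,yaw):
    s=ctrl.get_state();M=R.from_quat(s["tcp_rot"]).as_matrix();w=np.degrees(np.arctan2(M[1,0],M[0,0]))
    print("pos",s["eef_pos"].round(4),"yaw",w.round(2),"F",s["contact_force"].round(1),"T",s["wrist_torque"].round(3),"ff",round(s["finger_force"],1),"op",round(s["opening"],3),"t",round(s["time"],2),"q6",s["qpos"][5].round(2))
    print("go cm",((np.array([x,y,z])-s["eef_pos"])@M*100).round(2),"twist",((w-yaw+180)%360-180).round(2))
if len(sys.argv)>4: to(*map(float,sys.argv[1:5]))
E
python3 - <<'E'
from h import *
c=cam("scene");np.savez("s1.npz",**c);c2=cam("side");np.savez("d1.npz",**c2)
cv2.imwrite("pics/s1.png",np.hstack([cv2.resize(x["img"][y:y+150,u:u+150,::-1],(400,400),interpolation=2) for x,u,y in((c,250,120),(c2,220,110))]))
E
python3 t.py .4806 -.0308 .1285 98.5
```

```text
time: 7.4
eef_pos: [0.4767, -0.025, 0.2209]
tcp_rot: [0.654, 0.756, -0.001, -0.002]
contact_force: [-0.1, 0.5, -1.3]
opening: 0.146
finger_force: 98.4
pos [ 0.477  -0.0235  0.2216] yaw 98.43 F [-0.1 -0.3 -2.2] T [ 0.032 -0.029 -0.023] ff 98.4 op 0.143 t 7.5 q6 -0.41
go cm [-0.79  0.28  9.31] twist -0.07
```

View pics/s1.png

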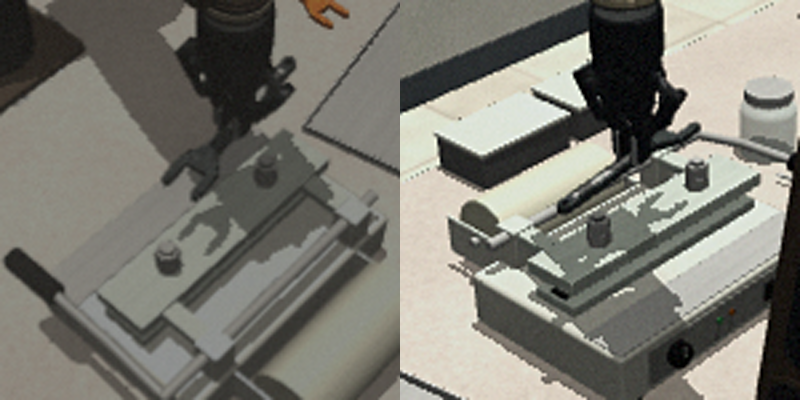

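The pictures show the spanner held level, jaw towards the loose stud, above the bar. Lowering behind the nut.

```bash
python3 -m pendant '[{"dx":-0.8,"dy":0.3,"dz":1,"twist":0},{"dx":-0.8,"dy":0.3,"dz":1,"twist":0},{"dx":-0.8,"dy":0.3,"dz":4,"twist":0},{"dx":-0.8,"dy":0.3,"dz":7,"twist":0},{"dx":-0.8,"dy":0.3,"dz":8.5,"twist":0},{"dx":-0.8,"dy":0.3,"dz":9,"twist":0},{"dx":-0.8,"dy":0.3,"dz":9.2,"twist":0},{"dx":-0.8,"dy":0.3,"dz":9.3,"twist":0},{"dx":-0.8,"dy":0.3,"dz":9.3,"twist":0},{"dx":-0.8,"dy":0.3,"dz":9.3,"twist":0}]'
python3 t.py .4865 -.0704 .1285 98.5
python3 - <<'E'
from h import *
c=cam("scene");np.savez("s2.npz",**c);c2=cam("wrist");np.savez("w6.npz",**c2)
cv2.imwrite("pics/s2.png",np.hstack([cv2.resize(x["img"][y:y+h,u:u+h,::-1],(400,400),interpolation=2) for x,u,y,h in((c,280,150,90),(c2,200,100,300))]))
print(proj(c,[[.4985,-.1505,.1345],[.4985,-.1505,.161]]))
E
```

```text
time: 8.75
eef_pos: [0.4822, -0.0315, 0.1308]
tcp_rot: [0.653, 0.757, 0.0, 0.0]
contact_force: [-0.4, 0.4, -1.5]
opening: 0.145
finger_force: 98.5
pos [ 0.4822 -0.0315  0.1308] yaw 98.45 F [-0.4  0.4 -1.5] T [ 0.01  -0.04   0.004] ff 98.5 op 0.145 t 8.75 q6 -0.42
go cm [-3.91 -0.15  0.23] twist -0.05
[[312.63608301 216.16800513]
 [312.31469124 210.91847719]]
```

View pics/s2.png

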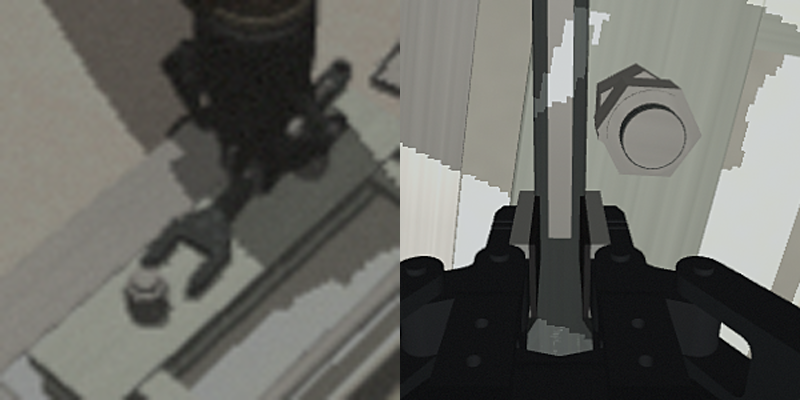

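The left crop shows the open jaw squarely behind the loose nut; the right one the handle on the near side of the other pair with a small gap. Checking the lateral offset from this settled view before sliding.

Run:
```python
from h import *
c=np.load("w6.npz");P=cloud(c).reshape(-1,3)
k=P[(P[:,2]>.1585)&(P[:,2]<.166)&(np.hypot(P[:,0]-.4996,P[:,1]-.0096)<.02)]
e=cv2.minEnclosingCircle((k[:,:2]*1000).astype(np.float32));print("other stud",e,k[:,2].mean(),k[:,:2].mean(0))
b=P[(abs(P[:,2]-.1255)<.003)&(abs(P[:,0]-.5)<.05)];print("bar z",np.median(b[:,2]))
M=R.from_quat(ctrl.get_state()["tcp_rot"]).as_matrix();t=ctrl.get_state()["eef_pos"]
q=(P-t)@M;h=q[(abs(q[:,1])<.013)&(q[:,2]<-.003)&(q[:,2]>-.013)&(q[:,0]>.03)&(q[:,0]<.1)]
print("handle tool y",np.percentile(h[:,1],[2,98]),"top z",np.median(h[:,2]))
for x in(.04,.07,.09): 
    g=h[abs(h[:,0]-x)<.006];print(x,np.percentile(g[:,1],[3,97]),np.median(g[:,2]))
# jaw tips in scene via plane z=.137
s=np.load("s2.npz")
print("tips",onz(s,[(280+150/400*90,150+262/400*90),(280+192/400*90,150+296/400*90)],.1365))
```

```text
other stud ((498.3005065917969, 8.174126625061035), 9.888169288635254) 0.16147181153338172 [0.49947779 0.00957094]
bar z 0.12560384131011398
handle tool y [-0.00745771  0.00809013] top z -0.008539191075165448
0.04 [-0.00722097  0.01191415] -0.008517112095527257
0.07 [-0.0072113   0.00764517] -0.00858675229223116
0.09 [-0.00731771  0.00773668] -0.008562023981354784
tips [[ 0.48461499 -0.13113967  0.1365    ]
 [ 0.52275425 -0.13228742  0.1365    ]]
```

```bash
python3 -m pendant '[{"dx":0,"dy":-0.15,"dz":0.2,"twist":0},{"dx":0,"dy":-0.15,"dz":0.2,"twist":0},{"dx":-0.4,"dy":-0.15,"dz":0.2,"twist":0},{"dx":-0.8,"dy":-0.15,"dz":0.2,"twist":0},{"dx":-1.1,"dy":-0.15,"dz":0.2,"twist":0},{"dx":-1.4,"dy":-0.15,"dz":0.2,"twist":0},{"dx":-1.7,"dy":-0.15,"dz":0.2,"twist":0},{"dx":-2,"dy":-0.15,"dz":0.2,"twist":0},{"dx":-2.2,"dy":-0.15,"dz":0.2,"twist":0},{"dx":-2.2,"dy":-0.15,"dz":0.2,"twist":0}]'
python3 t.py .4865 -.0704 .1285 98.5
```

```text
time: 10.1
eef_pos: [0.4837, -0.0535, 0.1283]
tcp_rot: [0.653, 0.757, 0.0, -0.0]
contact_force: [0.6, -0.5, -1.0]
opening: 0.146
finger_force: 98.4
pos [ 0.4837 -0.0535  0.1283] yaw 98.44 F [ 0.6 -0.5 -1. ] T [ 0.023  0.009 -0.025] ff 98.4 op 0.146 t 10.1 q6 -0.47
go cm [-1.71  0.03 -0.02] twist -0.06
```

No contact yet; continue sliding on.

```bash
python3 -m pendant '[{"dx":-0.3,"dy":0.03,"dz":0,"twist":0},{"dx":-0.6,"dy":0.03,"dz":0,"twist":0},{"dx":-0.9,"dy":0.03,"dz":0,"twist":0},{"dx":-1.1,"dy":0.03,"dz":0,"twist":0},{"dx":-1.3,"dy":0.03,"dz":0,"twist":0},{"dx":-1.4,"dy":0.03,"dz":0,"twist":0},{"dx":-1.4,"dy":0.03,"dz":0,"twist":0}]'
python3 t.py .4865 -.0704 .1285 98.5
```

```text
time: 10.98
eef_pos: [0.486, -0.0673, 0.1283]
tcp_rot: [0.653, 0.757, 0.0, 0.0]
contact_force: [-0.6, -0.1, -1.5]
opening: 0.148
finger_force: 98.4
pos [ 0.486  -0.0673  0.1283] yaw 98.45 F [-0.6 -0.1 -1.5] T [ 0.005 -0.021  0.   ] ff 98.4 op 0.148 t 10.97 q6 -0.49
go cm [-0.31 -0.   -0.02] twist -0.05
```

```bash
python3 -m pendant '[{"dx":-0.1,"dy":0,"dz":0,"twist":0},{"dx":-0.2,"dy":0,"dz":0,"twist":0},{"dx":-0.25,"dy":0,"dz":0,"twist":0},{"dx":-0.3,"dy":0,"dz":0,"twist":0},{"dx":-0.3,"dy":0,"dz":0,"twist":0}]'
python3 t.py .4865 -.0704 .1285 98.5
```

```text
time: 11.6
eef_pos: [0.4865, -0.0702, 0.1283]
tcp_rot: [0.653, 0.757, 0.0, -0.0]
contact_force: [-0.3, -0.4, -2.2]
opening: 0.148
finger_force: 98.4
pos [ 0.4865 -0.0702  0.1283] yaw 98.45 F [-0.3 -0.4 -2.2] T [-0.006 -0.04   0.01 ] ff 98.4 op 0.148 t 11.6 q6 -0.5
go cm [-0.02 -0.   -0.02] twist -0.05
```

```bash
python3 -m pendant '[{"dx":-0.05,"dy":0,"dz":0.1,"twist":0},{"dx":-0.1,"dy":0,"dz":0.15,"twist":0},{"dx":-0.1,"dy":0,"dz":0.2,"twist":0},{"dx":-0.1,"dy":0,"dz":0.2,"twist":0}]'
python3 t.py .4865 -.0704 .1285 98.5
python3 - <<'E'
from h import *
c=cam("scene");c2=cam("wrist");np.savez("w7.npz",**c2)
cv2.imwrite("pics/s3.png",np.hstack([cv2.resize(x["img"][y:y+h,u:u+h,::-1],(400,400),interpolation=2) for x,u,y,h in((c,280,165,70),(c2,200,100,300))]))
E
```

```text
time: 12.1
eef_pos: [0.4866, -0.0712, 0.1263]
tcp_rot: [0.653, 0.757, -0.0, 0.0]
contact_force: [0.1, 0.1, -1.4]
opening: 0.146
finger_force: 98.5
pos [ 0.4866 -0.0712  0.1263] yaw 98.45 F [ 0.1  0.1 -1.4] T [0.039 0.031 0.041] ff 98.5 op 0.146 t 12.1 q6 -0.5
go cm [ 0.08 -0.   -0.22] twist -0.05
```

View pics/s3.png

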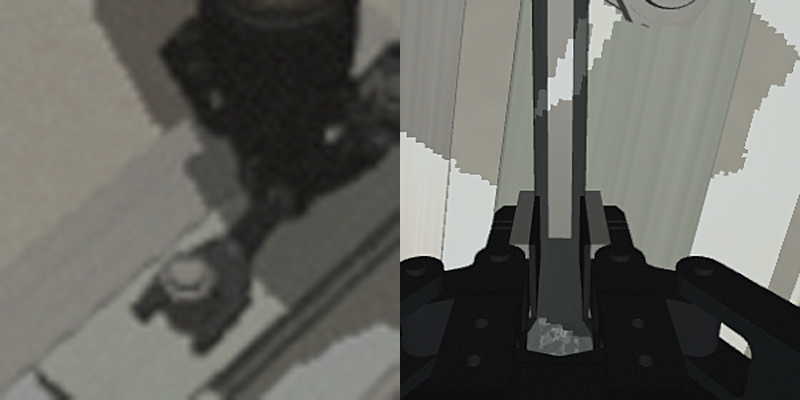

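The jaw now surrounds the nut in the scene crop (around (185,285)). Feel for the bottom of the jaw and the bar.

```bash
python3 -m pendant '[{"dx":-0.05,"dy":0,"dz":0.03,"twist":0},{"dx":-0.1,"dy":0,"dz":0.05,"twist":0},{"dx":-0.1,"dy":0,"dz":0.05,"twist":0}]'
python3 -m pendant '[{"dx":-0.05,"dy":0,"dz":0.03,"twist":0},{"dx":-0.1,"dy":0,"dz":0.03,"twist":0},{"dx":-0.1,"dy":0,"dz":0.03,"twist":0}]'
```

```text
time: 12.58
eef_pos: [0.4868, -0.0715, 0.1263]
tcp_rot: [0.653, 0.757, 0.001, -0.001]
contact_force: [-1.9, 4.6, 3.6]
opening: 0.148
finger_force: 99.2
time: 12.95
eef_pos: [0.4868, -0.0716, 0.1263]
tcp_rot: [0.653, 0.757, 0.001, -0.001]
contact_force: [-2.6, 7.3, 6.9]
opening: 0.145
finger_force: 99.5
```

```bash
python3 -m pendant '[{"dx":0.15,"dy":0,"dz":-0.06,"twist":0},{"dx":0.15,"dy":0,"dz":-0.06,"twist":0},{"dx":0.15,"dy":0,"dz":-0.06,"twist":0}]'
python3 -m pendant '[{"dx":0,"dy":0,"dz":0,"twist":0},{"dx":0,"dy":0,"dz":0,"twist":0},{"dx":0,"dy":0,"dz":0,"twist":0},{"dx":0,"dy":0,"dz":-1,"twist":0},{"dx":0,"dy":0,"dz":-5,"twist":0},{"dx":0,"dy":0,"dz":-8,"twist":0},{"dx":0,"dy":0,"dz":-8,"twist":0},{"dx":0,"dy":0,"dz":-8,"twist":0}]' 55
python3 t.py .4985 -.1505 .145 80
python3 - <<'E'
from h import *
c=cam("wrist");np.savez("w8.npz",**c);s=ctrl.get_state()
P=cloud(c).reshape(-1,3);h=P[(abs(P[:,2]-.1346)<.002)&(abs(P[:,0]-.48)<.03)&(P[:,1]>-.09)&(P[:,1]<.05)][:,:2]
v=cv2.fitLine((h*1000).astype(np.float32),cv2.DIST_HUBER,0,.01,.01).ravel();print("handle",len(h),np.degrees(np.arctan2(v[1],v[0]))%180,v)
E
```

```text
time: 13.32
eef_pos: [0.4868, -0.0715, 0.1263]
tcp_rot: [0.653, 0.757, 0.0, -0.0]
contact_force: [-0.7, 3.7, 3.3]
opening: 0.147
finger_force: 99.1
time: 14.32
eef_pos: [0.4862, -0.0715, 0.2055]
tcp_rot: [0.653, 0.757, -0.0, -0.0]
contact_force: [0.7, 0.6, -0.5]
opening: 0.545
finger_force: 0.0
pos [ 0.4862 -0.0715  0.2055] yaw 98.45 F [ 0.7  0.6 -0.5] T [0.07  0.014 0.022] ff 0.0 op 0.545 t 14.32 q6 -0.5
go cm [-7.99  0.06  6.04] twist 18.45
handle 6309 98.37703 [ 1.45686358e-01 -9.89330828e-01  4.78416260e+02 -1.47695265e+01]
```

```bash
python3 -m pendant '[{"dx":-3,"dy":0,"dz":0,"twist":-5},{"dx":-6,"dy":0.05,"dz":0,"twist":-10},{"dx":-8,"dy":0.06,"dz":0,"twist":-11.5},{"dx":-8,"dy":0.06,"dz":0,"twist":-11.5},{"dx":-8,"dy":0.06,"dz":0,"twist":-11.5}]'
python3 t.py .4985 -.1505 .1435 110
python3 - <<'E'
from h import *
s=ctrl.get_state();print(s["wrist_torque"],s["contact_force"])
c=cam("wrist");P=cloud(c).reshape(-1,3)
k=P[(P[:,2]>.1585)&(P[:,2]<.166)&(np.hypot(P[:,0]-.4985,P[:,1]+.1505)<.02)];print(len(k),k.mean(0))
E
```

```text
time: 15.0
eef_pos: [0.4984, -0.1499, 0.205]
tcp_rot: [0.574, 0.819, 0.0, -0.001]
contact_force: [-0.2, -0.2, 0.1]
opening: 0.552
finger_force: 0.0
pos [ 0.4984 -0.1499  0.205 ] yaw 109.93 F [-0.2 -0.2  0.1] T [0.035 0.03  0.012] ff 0.0 op 0.552 t 15.0 q6 -0.84
go cm [-0.07 -0.    6.15] twist -0.07
[0.03548789 0.02997096 0.01226016] [-0.15305184 -0.18014979  0.06860486]
652 [ 0.49831474 -0.15020562  0.16147586]
```

```bash
python3 -m pendant '[{"dx":-0.04,"dy":0,"dz":2,"twist":0},{"dx":-0.04,"dy":0,"dz":4,"twist":0},{"dx":-0.04,"dy":0,"dz":5.4,"twist":0},{"dx":-0.04,"dy":0,"dz":6,"twist":0},{"dx":-0.04,"dy":0,"dz":6.15,"twist":0},{"dx":-0.04,"dy":0,"dz":6.15,"twist":0}]'
python3 -m pendant '[{"dx":0,"dy":0,"dz":0,"twist":0},{"dx":0,"dy":0,"dz":0,"twist":0},{"dx":0,"dy":0,"dz":0,"twist":0},{"dx":0,"dy":0,"dz":0,"twist":0}]' 0 60
python3 t.py .4985 -.1505 .1435 110
```

```text
time: 15.8
eef_pos: [0.4996, -0.1513, 0.1452]
tcp_rot: [0.574, 0.819, 0.0, 0.001]
contact_force: [0.3, 0.4, 0.8]
opening: 0.552
finger_force: 0.0
time: 16.3
eef_pos: [0.499, -0.1516, 0.1457]
tcp_rot: [0.574, 0.819, -0.001, -0.0]
contact_force: [-4.5, -0.1, 5.6]
opening: 0.26
finger_force: 59.3
pos [ 0.499  -0.1516  0.1457] yaw 109.97 F [-4.5 -0.1  5.6] T [-0.144  0.62   0.011] ff 59.3 op 0.26 t 16.3 q6 -0.84
go cm [ 0.12 -0.01  0.22] twist -0.03
```

```bash
python3 -m pendant '[{"dx":0,"dy":0,"dz":0,"twist":4},{"dx":0,"dy":0,"dz":0,"twist":8},{"dx":0,"dy":0,"dz":0,"twist":8},{"dx":0,"dy":0,"dz":0,"twist":8}]' 0 80
python3 t.py .4985 -.1505 .1435 110
python3 -m pendant '[{"dx":0,"dy":0,"dz":0,"twist":4},{"dx":0,"dy":0,"dz":0,"twist":8},{"dx":0,"dy":0,"dz":0,"twist":8},{"dx":0,"dy":0,"dz":0,"twist":8}]'
python3 t.py .4985 -.1505 .1435 110
```

```text
time: 16.8
eef_pos: [0.499, -0.1516, 0.1458]
tcp_rot: [0.63, 0.777, -0.001, 0.0]
contact_force: [-4.5, -0.7, 5.7]
opening: 0.25
finger_force: 80.5
pos [ 0.499  -0.1516  0.1458] yaw 101.96 F [-4.5 -0.7  5.7] T [-0.102  0.705  0.038] ff 80.5 op 0.25 t 16.8 q6 -0.7
go cm [ 0.12 -0.03  0.23] twist -8.04
time: 17.3
eef_pos: [0.499, -0.1516, 0.1458]
tcp_rot: [0.682, 0.731, -0.001, 0.0]
contact_force: [-4.6, -1.2, 5.5]
opening: 0.248
finger_force: 80.6
pos [ 0.499  -0.1516  0.1458] yaw 93.96 F [-4.6 -1.2  5.5] T [-0.015  0.759 -0.058] ff 80.6 op 0.248 t 17.3 q6 -0.56
go cm [ 0.11 -0.05  0.23] twist -16.04
```

```bash
for i in 1 ; do python3 -m pendant '[{"dx":0,"dy":0,"dz":0,"twist":4},{"dx":0,"dy":0,"dz":0,"twist":8},{"dx":0,"dy":0,"dz":0,"twist":8}]' >/dev/null; python3 t.py .4985 -.1505 .1435 110; done
python3 -m pendant '[{"dx":0,"dy":0,"dz":0,"twist":4},{"dx":0,"dy":0,"dz":0,"twist":8},{"dx":0,"dy":0,"dz":0,"twist":8}]' >/dev/null
python3 t.py .4985 -.1505 .1435 110
```

```text
pos [ 0.4991 -0.1516  0.1458] yaw 85.94 F [-4.2 -0.7  5.2] T [-0.093  0.721 -0.042] ff 80.6 op 0.248 t 17.68 q6 -0.42
go cm [ 0.1  -0.07  0.23] twist -24.06
pos [ 0.4991 -0.1516  0.1458] yaw 77.94 F [-3.5  0.2  5.7] T [-0.034  0.681 -0.031] ff 80.6 op 0.249 t 18.05 q6 -0.28
go cm [ 0.09 -0.08  0.23] twist -32.06
```

```bash
python3 -m pendant '[{"dx":0,"dy":0,"dz":0,"twist":4},{"dx":0,"dy":0,"dz":0,"twist":8},{"dx":0,"dy":0,"dz":0,"twist":8}]' >/dev/null; python3 t.py .4985 -.1505 .1435 110
python3 -m pendant '[{"dx":0,"dy":0,"dz":0,"twist":4},{"dx":0,"dy":0,"dz":0,"twist":8},{"dx":0,"dy":0,"dz":0,"twist":8}]' >/dev/null
python3 t.py .4985 -.1505 .1435 110
```

```text
pos [ 0.4991 -0.1516  0.1458] yaw 69.94 F [-4.2 -0.6  6.8] T [-0.055  0.685 -0.02 ] ff 80.5 op 0.249 t 18.43 q6 -0.14
go cm [ 0.08 -0.1   0.23] twist -40.06
pos [ 0.4992 -0.1516  0.1458] yaw 61.94 F [-3.5 -0.7  5.1] T [-0.091  0.644  0.013] ff 80.5 op 0.251 t 18.8 q6 0.0
go cm [ 0.07 -0.11  0.23] twist -48.06
```

```bash
python3 -m pendant '[{"dx":0,"dy":0,"dz":0,"twist":4},{"dx":0,"dy":0,"dz":0,"twist":8},{"dx":0,"dy":0,"dz":0,"twist":8}]' >/dev/null; python3 t.py .4985 -.1505 .1435 110
python3 -m pendant '[{"dx":0,"dy":0,"dz":0,"twist":4},{"dx":0,"dy":0,"dz":0,"twist":8},{"dx":0,"dy":0,"dz":0,"twist":8}]' >/dev/null
python3 t.py .4985 -.1505 .1435 110
```

```text
pos [ 0.4992 -0.1517  0.1458] yaw 53.94 F [-3.5 -0.2  5.8] T [-0.124  0.631 -0.06 ] ff 80.5 op 0.251 t 19.18 q6 0.14
go cm [ 0.05 -0.13  0.23] twist -56.06
pos [ 0.4992 -0.1517  0.1458] yaw 45.96 F [-3.4 -1.1  4.7] T [-0.128  0.673  0.01 ] ff 80.5 op 0.249 t 19.55 q6 0.28
go cm [ 0.03 -0.13  0.23] twist -64.04
```

```bash
python3 -m pendant '[{"dx":0,"dy":0,"dz":0,"twist":4},{"dx":0,"dy":0,"dz":0,"twist":8},{"dx":0,"dy":0,"dz":0,"twist":8}]' >/dev/null; python3 t.py .4985 -.1505 .1435 110
python3 -m pendant '[{"dx":0,"dy":0,"dz":0,"twist":4},{"dx":0,"dy":0,"dz":0,"twist":8},{"dx":0,"dy":0,"dz":0,"twist":8}]' >/dev/null
python3 t.py .4985 -.1505 .1435 110
```

```text
pos [ 0.4992 -0.1517  0.1458] yaw 38.01 F [-4.1 -0.6  6.2] T [-0.156  0.587  0.16 ] ff 80.5 op 0.247 t 19.93 q6 0.42
go cm [ 0.02 -0.14  0.23] twist -71.99
pos [ 0.4992 -0.1518  0.1458] yaw 30.02 F [-5.4 -0.9  5.8] T [-0.197  0.667  0.156] ff 80.5 op 0.248 t 20.3 q6 0.56
go cm [-0.   -0.15  0.23] twist -79.98
```

```bash
python3 -m pendant '[{"dx":0,"dy":0,"dz":0,"twist":3},{"dx":0,"dy":0,"dz":0,"twist":3}]' >/dev/null; python3 t.py .4985 -.1505 .1435 110
python3 - <<'E'
from h import *
c=cam("scene");d=np.load("s2.npz");np.savez("s4.npz",**c)
cv2.imwrite("pics/s4.png",cv2.resize(c["img"][145:235,280:400,::-1],(800,600),interpolation=2))
E
```

```text
pos [ 0.4992 -0.1518  0.1458] yaw 27.04 F [-3.9 -0.9  5. ] T [-0.168  0.561  0.262] ff 80.5 op 0.244 t 20.55 q6 0.61
go cm [-0.01 -0.15  0.23] twist -82.96
```

View pics/s4.png

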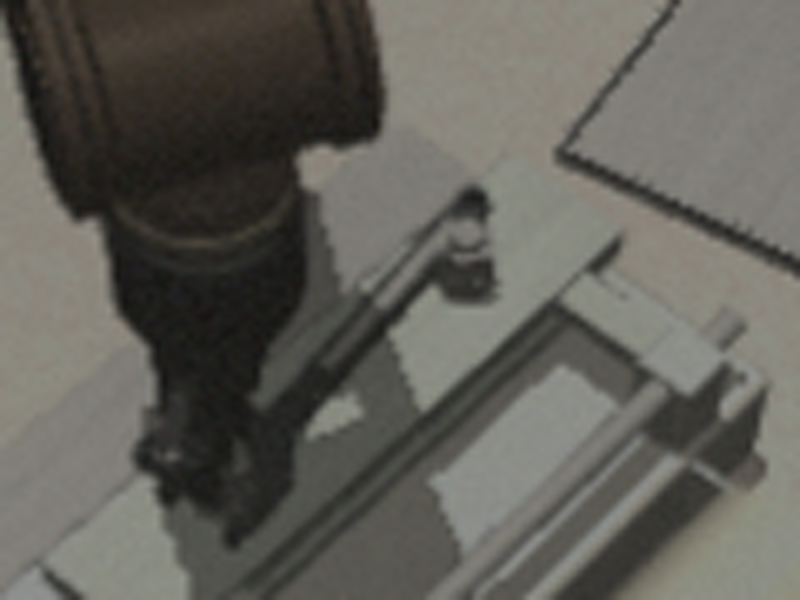

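The spanner handle now lies against the near side of the other pair (about (430,260) in the crop); the torque is rising. Continuing in small steps.

```bash
python3 -m pendant '[{"dx":0,"dy":0,"dz":0,"twist":3},{"dx":0,"dy":0,"dz":0,"twist":3}]' >/dev/null; python3 t.py .4985 -.1505 .1435 110
python3 -m pendant '[{"dx":0,"dy":0,"dz":0,"twist":3},{"dx":0,"dy":0,"dz":0,"twist":3}]' >/dev/null; python3 t.py .4985 -.1505 .1435 110
python3 -m pendant '[{"dx":0,"dy":0,"dz":0,"twist":3},{"dx":0,"dy":0,"dz":0,"twist":3}]' >/dev/null; python3 t.py .4985 -.1505 .1435 110
```

```text
pos [ 0.4992 -0.1518  0.1458] yaw 24.04 F [-3.1 -0.9  5.8] T [-0.154  0.618  0.269] ff 80.5 op 0.252 t 20.85 q6 0.66
go cm [-0.01 -0.15  0.23] twist -85.96
pos [ 0.4992 -0.1518  0.1458] yaw 21.05 F [-4.5 -0.4  6.2] T [-0.244  0.62   0.277] ff 80.5 op 0.249 t 21.1 q6 0.72
go cm [-0.02 -0.14  0.23] twist -88.95
pos [ 0.4992 -0.1518  0.1458] yaw 18.05 F [-2.6  0.2  5.3] T [-0.221  0.61   0.232] ff 80.5 op 0.247 t 21.35 q6 0.77
go cm [-0.03 -0.15  0.23] twist -91.95
```

```bash
python3 -m pendant '[{"dx":0,"dy":0,"dz":0,"twist":3},{"dx":0,"dy":0,"dz":0,"twist":3}]' >/dev/null; python3 t.py .4985 -.1505 .1435 110
python3 -m pendant '[{"dx":0,"dy":0,"dz":0,"twist":3},{"dx":0,"dy":0,"dz":0,"twist":3}]' >/dev/null; python3 t.py .4985 -.1505 .1435 110
python3 -m pendant '[{"dx":0,"dy":0,"dz":0,"twist":2},{"dx":0,"dy":0,"dz":0,"twist":2}]' >/dev/null; python3 t.py .4985 -.1505 .1435 110
python3 - <<'E'
from h import *
c=cam("scene");d=np.load("s4.npz")
# spanner handle line movement: compare depth-based handle in both
for x in(d,c):
    P=cloud(x).reshape(-1,3);h=P[(P[:,2]>.130)&(P[:,2]<.142)&(abs(P[:,0]-.487)<.025)&(P[:,1]>-.08)&(P[:,1]<.04)][:,:2]
    v=cv2.fitLine((h*1000).astype(np.float32),cv2.DIST_HUBER,0,.01,.01).ravel();print(len(h),np.degrees(np.arctan2(v[1],v[0]))%180)
v=[]
for i in range(8): cam("side"); v.append(ctrl.get_state()["wrist_torque"][2])
print(np.mean(v),np.std(v))
E
```

```text
pos [ 0.4992 -0.1518  0.1458] yaw 15.06 F [-3.4 -1.5  5.6] T [-0.187  0.659  0.237] ff 80.5 op 0.248 t 21.6 q6 0.82
go cm [-0.04 -0.15  0.23] twist -94.94
pos [ 0.4992 -0.1518  0.1458] yaw 12.06 F [-5.  -1.9  5.7] T [-0.258  0.615  0.307] ff 80.5 op 0.247 t 21.85 q6 0.87
go cm [-0.04 -0.15  0.23] twist -97.94
pos [ 0.4992 -0.1518  0.1458] yaw 10.07 F [-3.4 -0.4  5.5] T [-0.184  0.625  0.373] ff 80.5 op 0.244 t 22.1 q6 0.91
go cm [-0.05 -0.14  0.23] twist -99.93
153 96.97979
148 99.08851
0.34762700146062153 0.02558702726082088
```

```bash
python3 -m pendant '[{"dx":0,"dy":0,"dz":0,"twist":3},{"dx":0,"dy":0,"dz":0,"twist":6},{"dx":0,"dy":0,"dz":0,"twist":6}]' >/dev/null; python3 t.py .4985 -.1505 .1435 110
python3 -m pendant '[{"dx":0,"dy":0,"dz":0,"twist":3},{"dx":0,"dy":0,"dz":0,"twist":5},{"dx":0,"dy":0,"dz":0,"twist":5}]' >/dev/null; python3 t.py .4985 -.1505 .1435 110
python3 - <<'E'
from h import *
v=[]
for i in range(10): cam("side"); v.append(ctrl.get_state()["wrist_torque"][2])
print(np.mean(v),np.std(v))
E
```

```text
pos [ 0.4992 -0.1518  0.1458] yaw 4.07 F [-3.4 -1.3  4.9] T [-0.214  0.66   0.309] ff 80.5 op 0.252 t 22.93 q6 1.01
go cm [-0.06 -0.14  0.23] twist -105.93
pos [ 0.4992 -0.1519  0.1458] yaw -0.91 F [-3.2 -0.9  5. ] T [-0.281  0.652  0.385] ff 80.5 op 0.252 t 23.3 q6 1.1
go cm [-0.07 -0.14  0.23] twist -110.91
0.3983952752394089 0.029068128060227495
```

```bash
python3 -m pendant '[{"dx":0,"dy":0,"dz":0,"twist":0},{"dx":0,"dy":0,"dz":0,"twist":0},{"dx":0,"dy":0,"dz":0,"twist":0},{"dx":0,"dy":0,"dz":-3,"twist":0},{"dx":0,"dy":0,"dz":-8,"twist":0},{"dx":0,"dy":0,"dz":-11,"twist":0}]' 55
python3 t.py .485 -.060 .25 97
python3 -m pendant '[{"dx":0,"dy":0,"dz":0,"twist":-10},{"dx":0,"dy":0,"dz":0,"twist":-20},{"dx":0,"dy":0,"dz":0,"twist":-30},{"dx":0,"dy":0,"dz":0,"twist":-40},{"dx":0,"dy":0,"dz":0,"twist":-50},{"dx":0,"dy":0,"dz":0,"twist":-60},{"dx":0,"dy":0,"dz":0,"twist":-70},{"dx":0,"dy":0,"dz":0,"twist":-80},{"dx":0,"dy":0,"dz":0,"twist":-90},{"dx":0,"dy":0,"dz":0,"twist":-98}]' >/dev/null
python3 -m pendant '[{"dx":3,"dy":0,"dz":0,"twist":0},{"dx":7,"dy":0,"dz":0,"twist":0},{"dx":9,"dy":0,"dz":0,"twist":0},{"dx":9,"dy":0,"dz":0,"twist":0},{"dx":9,"dy":0,"dz":0,"twist":0}]' >/dev/null
python3 t.py .4866 -.0700 .1265 97
python3 - <<'E'
from h import *
c=cam("wrist");np.savez("w9.npz",**c);save(c,"w9");P=cloud(c).reshape(-1,3)
h=P[(abs(P[:,2]-.1346)<.002)&(abs(P[:,0]-.48)<.03)&(P[:,1]>-.09)&(P[:,1]<.05)][:,:2]
h=h[np.hypot(h[:,0]-.4996,h[:,1]-.0096)>.0155]
v=cv2.fitLine((h*1000).astype(np.float32),cv2.DIST_HUBER,0,.01,.01).ravel();print("handle",len(h),np.degrees(np.arctan2(v[1],v[0]))%180,v[2:])
d=v[:2]*np.sign(v[1]);print("x at y=-.07",(v[2]+(-70-v[3])/d[1]*d[0]))
C=np.array([.4985,-.1506])
for lab,lo,hi in(("low",.136,.1405),("jam",.1435,.153)):
    q=P[(P[:,2]>lo)&(P[:,2]<hi)][:,:2]-C;r=np.hypot(*q.T);q=q[(r<.016)&(r>.010)];r=np.hypot(*q.T);ph=np.arctan2(q[:,1],q[:,0])
    g=np.radians(np.arange(60));co=[np.mean(np.minimum(abs(r-.012/np.cos((ph-x+np.pi/6)%(np.pi/3)-np.pi/6)),.003))for x in g];print(lab,len(q),np.argmin(co),min(co))
E
```

```text
time: 24.55
eef_pos: [0.5, -0.1514, 0.2573]
tcp_rot: [1.0, -0.009, 0.002, 0.001]
contact_force: [-0.2, -0.2, -0.4]
opening: 0.549
finger_force: 0.0
pos [ 0.5    -0.1514  0.2573] yaw -1.05 F [-0.2 -0.2 -0.4] T [-0.025 -0.007  0.02 ] ff 0.0 op 0.549 t 24.55 q6 1.1
go cm [-1.67 -9.11  0.71] twist -98.05
pos [ 0.4886 -0.0624  0.2547] yaw 96.94 F [ 0.4 -0.1 -0.4] T [-0.004 -0.064  0.005] ff 0.0 op 0.548 t 26.43 q6 -0.45
go cm [-0.72 -0.29 12.82] twist -0.06
handle 4003 96.93587 [482.4241   -15.938697]
x at y=-.07 489.00058
low 80 56 0.0005148573856651311
jam 200 30 0.00048309604662226933
```

```bash
python3 t.py .4889 -.0703 .1265 96.9
python3 -m pendant '[{"dx":-0.8,"dy":-0.07,"dz":4,"twist":0},{"dx":-0.8,"dy":-0.07,"dz":8,"twist":0},{"dx":-0.8,"dy":-0.07,"dz":11.5,"twist":0},{"dx":-0.8,"dy":-0.07,"dz":12.5,"twist":0},{"dx":-0.8,"dy":-0.07,"dz":12.8,"twist":0},{"dx":-0.8,"dy":-0.07,"dz":12.8,"twist":0},{"dx":-0.8,"dy":-0.07,"dz":12.8,"twist":0}]'
python3 t.py .4889 -.0703 .1265 96.9
```

```text
pos [ 0.4885 -0.0626  0.2547] yaw 96.91 F [ 0.4 -0.7 -0.6] T [ 0.035 -0.023 -0.005] ff 0.0 op 0.552 t 26.48 q6 -0.45
go cm [-0.76 -0.06 12.82] twist 0.01
time: 27.35
eef_pos: [0.4896, -0.0702, 0.1282]
tcp_rot: [0.663, 0.749, 0.001, 0.001]
contact_force: [-0.0, 0.0, 0.7]
opening: 0.554
finger_force: 0.0
pos [ 0.4896 -0.0702  0.1282] yaw 96.95 F [-0.   0.   0.7] T [ 0.045 -0.004  0.011] ff 0.0 op 0.554 t 27.35 q6 -0.47
go cm [-0.   -0.07  0.17] twist 0.05
```

View pics/w9.png

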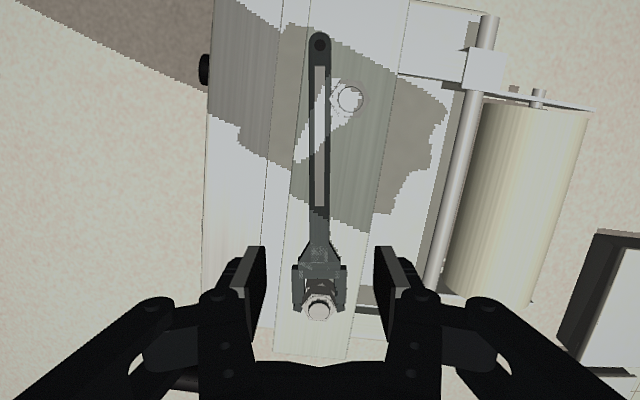

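The picture shows the spanner on the loose nut at (318,305) with the handle against the other pair at (347,98); grip it again.

```bash
python3 -m pendant '[{"dx":0,"dy":-0.06,"dz":0.15,"twist":0},{"dx":0,"dy":-0.06,"dz":0.15,"twist":0},{"dx":0,"dy":-0.06,"dz":0.15,"twist":0},{"dx":0,"dy":-0.06,"dz":0.15,"twist":0}]' 0 100
python3 t.py .4889 -.0703 .1265 96.9
python3 -m pendant '[{"dx":0.1,"dy":-0.03,"dz":-0.05,"twist":0},{"dx":0.3,"dy":-0.05,"dz":-0.1,"twist":0},{"dx":0.6,"dy":-0.05,"dz":-0.1,"twist":0}]'
```

```text
time: 27.85
eef_pos: [0.4884, -0.0698, 0.1259]
tcp_rot: [0.663, 0.749, 0.0, 0.0]
contact_force: [-0.6, 0.7, 5.6]
opening: 0.143
finger_force: 98.4
pos [ 0.4884 -0.0698  0.1259] yaw 96.96 F [-0.6  0.7  5.6] T [0.201 0.164 0.087] ff 98.4 op 0.143 t 27.85 q6 -0.47
go cm [-0.05  0.04 -0.06] twist 0.06
time: 28.22
eef_pos: [0.4878, -0.0665, 0.1262]
tcp_rot: [0.663, 0.749, -0.001, 0.003]
contact_force: [3.6, -6.9, -2.4]
opening: 0.142
finger_force: 98.2
```

```bash
python3 -m pendant '[{"dx":0.3,"dy":0,"dz":0,"twist":0},{"dx":0.6,"dy":0,"dz":0,"twist":0},{"dx":0.9,"dy":0,"dz":0,"twist":0}]'
python3 -m pendant '[{"dx":0.4,"dy":0,"dz":0,"twist":0},{"dx":0.8,"dy":0,"dz":0,"twist":0},{"dx":1.2,"dy":0,"dz":0,"twist":0},{"dx":1.6,"dy":0,"dz":0,"twist":0},{"dx":2,"dy":0,"dz":-0.1,"twist":0},{"dx":2.2,"dy":0,"dz":-0.1,"twist":0},{"dx":2.2,"dy":0,"dz":-0.1,"twist":0}]'
python3 t.py .4889 -.0703 .1265 96.9
```

```text
time: 28.6
eef_pos: [0.486, -0.055, 0.126]
tcp_rot: [0.663, 0.749, 0.0, 0.001]
contact_force: [3.4, -1.3, -1.4]
opening: 0.145
finger_force: 98.3
time: 29.48
eef_pos: [0.4826, -0.0328, 0.1267]
tcp_rot: [0.663, 0.749, -0.0, -0.001]
contact_force: [0.4, -0.3, -1.8]
opening: 0.143
finger_force: 98.2
pos [ 0.4826 -0.0328  0.1267] yaw 96.97 F [ 0.4 -0.3 -1.8] T [-0.015 -0.031 -0.008] ff 98.2 op 0.143 t 29.48 q6 -0.4
go cm [-3.8   0.17  0.01] twist 0.07
```

```bash
python3 -m pendant '[{"dx":0,"dy":-0.1,"dz":-1.5,"twist":0},{"dx":0,"dy":-0.1,"dz":-6,"twist":0},{"dx":1,"dy":0,"dz":-10.5,"twist":0},{"dx":6,"dy":0.5,"dz":-11,"twist":-1},{"dx":12,"dy":1,"dz":-11,"twist":-2},{"dx":18,"dy":1.4,"dz":-11,"twist":-3},{"dx":24,"dy":1.8,"dz":-11,"twist":-4},{"dx":30,"dy":2.3,"dz":-11,"twist":-5},{"dx":35,"dy":2.7,"dz":-11,"twist":-5.5},{"dx":36.4,"dy":2.8,"dz":-11,"twist":-5.5}]' >/dev/null
python3 -m pendant '[{"dx":0,"dy":0,"dz":0,"twist":0},{"dx":0,"dy":0,"dz":0,"twist":0}]'
python3 t.py .4665 .332 .0055 102.5
```

```text
time: 30.98
eef_pos: [0.467, 0.3303, 0.2374]
tcp_rot: [0.627, 0.779, -0.0, 0.0]
contact_force: [-0.2, 0.6, -1.7]
opening: 0.149
finger_force: 98.2
pos [0.467  0.3303 0.2374] yaw 102.37 F [-0.2  0.6 -1.7] T [-0.015 -0.015  0.007] ff 98.2 op 0.149 t 30.98 q6 0.22
go cm [ 1.900e-01 -2.000e-02  2.319e+01] twist -0.13
```

```bash
python3 -m pendant '[{"dx":0.2,"dy":0,"dz":5,"twist":0},{"dx":0.2,"dy":0,"dz":11,"twist":0},{"dx":0.2,"dy":0,"dz":17,"twist":0},{"dx":0.2,"dy":0,"dz":20.5,"twist":0},{"dx":0.2,"dy":0,"dz":22.3,"twist":0},{"dx":0.2,"dy":0,"dz":23,"twist":0},{"dx":0.2,"dy":0,"dz":23.3,"twist":0},{"dx":0.2,"dy":0,"dz":23.35,"twist":0},{"dx":0.2,"dy":0,"dz":23.35,"twist":0}]'
python3 t.py .4665 .332 .0038 102.5
```

```text
time: 32.1
eef_pos: [0.4671, 0.3339, 0.0048]
tcp_rot: [0.626, 0.78, 0.001, 0.0]
contact_force: [0.2, -0.0, -2.0]
opening: 0.145
finger_force: 98.3
pos [0.4671 0.3339 0.0048] yaw 102.46 F [ 0.2 -0.  -2. ] T [ 0.025 -0.012  0.009] ff 98.3 op 0.145 t 32.1 q6 0.23
go cm [-0.18 -0.1   0.1 ] twist -0.04
```

Lower the last millimetre, release, and retreat.

```bash
python3 -m pendant '[{"dx":0,"dy":0,"dz":0.08,"twist":0},{"dx":0,"dy":0,"dz":0.12,"twist":0},{"dx":0,"dy":0,"dz":0.12,"twist":0}]'
python3 -m pendant '[{"dx":0,"dy":0,"dz":0,"twist":0},{"dx":0,"dy":0,"dz":0,"twist":0},{"dx":0,"dy":0,"dz":0,"twist":0},{"dx":0,"dy":0,"dz":-1,"twist":0},{"dx":0,"dy":0,"dz":-5,"twist":0},{"dx":0,"dy":0,"dz":-11,"twist":0},{"dx":0,"dy":0,"dz":-17,"twist":0},{"dx":0,"dy":0,"dz":-24,"twist":0},{"dx":0,"dy":0,"dz":-26,"twist":0},{"dx":0,"dy":0,"dz":-26,"twist":0}]' 50
python3 - <<'E'
from h import *
cam("side");c=cam("wrist");save(c,"w10");P=cloud(c)
fl=P[230:265,360:430].reshape(-1,3);S=P[50:252,290:358].reshape(-1,3);z0=np.median(fl[:,2]);S=S[(S[:,2]>z0+.005)&(S[:,2]<.05)]
print(z0,len(S),np.percentile(S[:,2],[5,50,95]),S.min(0),S.max(0),ctrl.get_state()["contact_force"])
E
```

```text
time: 32.48
eef_pos: [0.4669, 0.3339, 0.004]
tcp_rot: [0.626, 0.78, 0.0, 0.0]
contact_force: [-2.5, -1.2, 5.7]
opening: 0.143
finger_force: 99.3
time: 33.72
eef_pos: [0.4676, 0.3341, 0.2665]
tcp_rot: [0.626, 0.78, 0.003, 0.002]
contact_force: [-0.4, -1.2, -1.1]
opening: 0.497
finger_force: 0.0
0.003784998662368838 3212 [0.01129645 0.01263604 0.0138966 ] [0.4337099  0.23269319 0.00908322] [0.50972319 0.45029271 0.01508308] [-1.18615243 -0.60485043 -0.27739833]
```

View pics/w10.png

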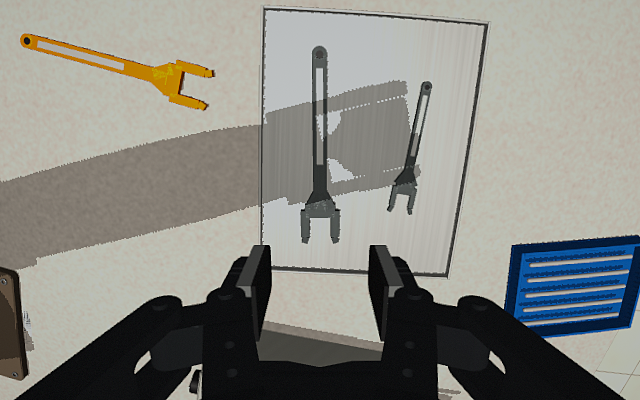

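The large spanner lies flat in the tray, from (320,52) to (320,240), with the small one undisturbed at (408,150). Handing in.

```bash
python3 -c "from plant import ctrl;print(ctrl.sign_off())"
```

```text
the job is handed in; nothing more can be done
None
```

The job is handed in, with no verdict returned. From yaw and torque the upper nut went about 0.5 rad (28 to 31 degrees) past seating; a rough depth fit put the lower nut about 12 degrees off its setting (limit 20). The large spanner lies flat and released in the tray.

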